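# Turn the leaf of the sample book

### The arm

A 6-joint arm with a two-finger parallel gripper is mounted at the origin on a cart in front of the work surface, level with it; the furniture and walls round the work are solid. World frame = base frame: x ahead of the robot, y to its left, z up, the work surface at z = 0. Lengths are in m, angles in rad, forces in N, time in s.
With the tool pointing down it reaches from about 0.325 to 0.775 m from the base axis. Payload 9.3 kg.
Tool frame: the origin (TCP) lies midway between the tips of the shut fingers; the grasp point (between the pads) lies 19 mm behind it; z points along the fingers, y is the direction in which the jaws open and shut (so a half turn about z gives the same grasp; the last joint's range is limited). The gripper opens to 85 mm and grips with 20 to 120 N. Pads are 22 mm wide; open, the fingers measure 114 mm over their backs; the gripper's body (76 mm by 85 mm) begins 54 mm behind the grasp point. The pads swing forward as they close: fully open they stand 13 mm farther back than shut.
Start: joints at [1.182, 0.259, 0.021, 1.334, 0, 1.418], TCP at [0.128, 0.535, 0.231] pointing down, gripper open.
Joint ranges: [-3.04, 3.04], [-0.91, 1.82], [-1.04, 1.36], [-1.92, 1.95], [-1.52, 1.45], [-3.14, 3.14]. Speed limits (rad/s): [2.22, 2.22, 2.79, 3.14, 3.14, 3.14].

### API

Orientations are given as a unit quaternion [x, y, z, w].
In Python, from plant import monitor, snapshot, get_calibration, job gives the robot as it stands. The module is installed in compiled form; this text tells all that it offers.
- The arm moves only by the tool arm_command, never from a script. Its argument "steps" is a list that holds one entry, the list of rows, each a list of 7 numbers: the finger opening in mm, from 0 to 85.4, then the shift along the tool's x, y, z in mm, then the turn, a rotation vector about the tool's x, y, z in degrees. A call has 1 to 8 rows; each row is the pose to reach, as a shift and turn from the pose measured when the call began, along the tool's axes at that moment; what a row does not reach only later rows make up. A row lasts 1/8 s, in which the tool goes at most 62.5 mm and 10.7 degrees, less where a joint would pass 70% of its speed; a pose out of reach is approached as far as the arm can. A call with a gripper value outside its range is refused whole. The fingers move at their own pace and stop on an object; "squeeze" is the grip in N (left out, the last holds). Time passes only in rows, so rows that repeat a pose let the fingers close. It gives the time, the measured TCP pose, the force and the opening at its end, in the units of the state.
- monitor.get_state(): the state, without advancing time (a new reading comes with each control period).
- snapshot(name): name is "scene" or "top"; returns the picture (420x560x3 uint8, red, green, blue); there is no depth.
- get_calibration(name): a dict with "K" (3x3 intrinsics, pixels), "distortion" ([k1, k2, p1, p2, k3] as OpenCV has them; the pictures are not rectified), "world_to_cam" (4x4, takes a point from world to camera coordinates). Camera axes: x right, y up, looking along -z (the intrinsics and any distortion apply to the point x, -y, -z); pixel columns grow to the right and rows downward; lengths in m; the calibration is good to about 2 mm. A picture is of the moment at which its call begins. get_calibration takes no time and is no camera call.
- job.sign_off(): hands the job in, once; it reports no verdict.
The state is a dict: "time": time; "q": joint angles; "dq": joint speeds; "joint_efforts": joint torques, N m; "position": TCP position; "ee_rot": TCP orientation; "contact_force": force on the tool from outside, world axes, zero at the start; "wrist_torque": the same for the moment, N m; "gripper_width": finger opening in m.
Only numpy, scipy, OpenCV 4.12 (cv2) and the standard library are available. Lean on these libraries where they do the work, as an engineer would, in place of code of your own. Each camera call takes 0.05 s, during which the arm holds its last target.

### The job

Two sample books lie open on the counter, each with one stiff leaf standing ajar over its left half. Turn the solid leaf (the one without a window) over its spine until it lies flat on the right half of its book, only by pushing it with the fingertips or the outside of the fingers: do not pinch the leaf between the fingers and do not lift or shove the book from its place. Leave the windowed book's leaf and everything else on the counter as they are.

Things in the scene. Friction and masses are not known exactly. Their poses are not given: they have to be found in the camera images.
- sample_book: The larger sample book, lying open and loose on the counter: a wooden board of 150 (its x, along the spine) x 216 (its y) mm on rubber feet, top 12 mm above the counter, about 1.2 kg. Origin on the counter under the middle of the spine. Its +y side is the left half (robot's left at zero yaw), its -y side the right half; z up.
- sample_book_hinge (a point): Middle of the hinge axis of the solid leaf, 19 mm above the counter; the axis runs along this frame's x; axes as of the book.
- sample_book_top_sheet: Paper sheet 128 x 72 x 2 mm glued on the face of the solid leaf that looks up at the start, 7 mm inside the leaf's rim at the free edge and ends. Origin on the hinge axis, x along the spine, y out along the leaf to its free edge.
- sample_book_under_sheet: The same sheet glued on the leaf's other face (the underside at the start, the upper face once turned). Pressing fingers on both sheets at once counts as pinching.
- sample_book_leaf (a joint): Angle of the solid leaf in rad: 0 flat on the left half, pi/2 upright, pi flat on the right half; it starts between 0.7 and 1.05. The leaf is a solid board 142 mm along the spine, from 10 to 104 mm out from the hinge axis, 8 mm thick (5 mm at the rim), about 0.11 kg. Its hinge is stiff (about 0.12 N m): the leaf stays where it is left and has to be pushed all the way down; 1 to 3 N at the free edge moves it.
- sample_book_leaf_edge (a point): Middle of the free edge of the solid leaf, 104 mm from the hinge axis; y points out along the leaf, z is the normal of the face that looks up at the start.
- window_book: The smaller book, fixed to the counter: board 135 (its x, along the spine) x 200 (its y) mm, top 12 mm high; its stiff leaf is a frame with a large rectangular window and stands ajar over the left half. To be left as it is. Origin on the counter under the middle of the spine.
- window_book_leaf (a joint): Angle of the windowed leaf in rad, same sense; starts between 0.5 and 0.8 and must stay.
- window_book_leaf_edge (a point): Middle of the free edge of the windowed leaf, 96 mm from its hinge axis.
- jam_jar_1: Bystander: jam jar, 62 mm across, 82 mm high, behind the books. Origin under its centre.
- cream_jar: Bystander: small cream jar, 50 mm across, 60 mm high, behind the books. Origin under its centre.
- pastille_tin_3: Bystander: round tin, 65 mm across, 36 mm high, right of the books. Origin under its centre.
- truffle_board: Bystander: round board of truffles, 170 mm across, 36 mm high, left of the books. Origin under its centre.

How it is judged:
By the outcome, as a careful person would: the job done as asked, in the order asked, and still so for the second after the job is handed in, with the robot touching nothing.
It also fails if it takes over 42 s, if anything falls off the work surface, if the arm or the gripper's body presses on something with over 40 N, if the wrist force passes 120 N, or if a joint passes its speed limit or range.

## Working session

There is one attempt and no reset: what is moved stays moved. The work goes in short steps, Python scripts to look and compute and a tool call to move; the robot and the scene stay as the last step left them, time stands still between calls to the robot, and variables do not carry over. Pictures are saved under pics/ and viewed, and the job is handed in when it is done.

Besides the shell and the picture viewer there is one more tool, called after "Request:" in YAML: its name, and indented under it one key for each argument. arm_command: Moves the arm, as the interface text tells. Its arguments: {"type":"object","properties":{"steps":{"type":"array"},"squeeze":{"type":"number"}},"required":["steps"]}

```bash
mkdir -p pics
python3 - <<'E'
from plant import monitor, snapshot, get_calibration
import cv2,numpy as np
for n in("scene","top"):
    im=snapshot(n); cv2.imwrite(f"pics/{n}0.png",im[:,:,::-1])
    c=get_calibration(n); print(n,c)
s=monitor.get_state(); print(s)
E
```

```text
scene {'K': array([[409.22712017,   0.        , 280.3845152 ],
       [  0.        , 409.22712017, 209.42476314],
       [  0.        ,   0.        ,   1.        ]]), 'distortion': array([0.00561913, 0.        , 0.        , 0.        , 0.        ]), 'world_to_cam': array([[ 0.58234878, -0.81293409,  0.00283881, -0.32902287],
       [ 0.53882027,  0.38859628,  0.74743939, -0.36895292],
       [-0.60872211, -0.43374081,  0.66432394, -1.18688503],
       [ 0.        ,  0.        ,  0.        ,  1.        ]])}
top {'K': array([[439.30041945,   0.        , 277.40083985],
       [  0.        , 439.30041945, 207.69352308],
       [  0.        ,   0.        ,   1.        ]]), 'distortion': array([-0.13659135,  0.        ,  0.        ,  0.        ,  0.        ]), 'world_to_cam': array([[-0.3887964 , -0.92129966, -0.00665604,  0.24189395],
       [ 0.89065141, -0.37769154,  0.25315838, -0.51333512],
       [-0.23574866,  0.09249886,  0.96740195, -1.24410361],
       [ 0.        ,  0.        ,  0.        ,  1.        ]])}
{'time': 0.1, 'q': array([1.18241895e+00, 2.59161079e-01, 2.08456921e-02, 1.33367533e+00,
       4.79100076e-05, 1.41819812e+00]), 'dq': array([ 0.00020445,  0.00041714,  0.00227812, -0.0010401 , -0.00158593,
       -0.00152148]), 'joint_efforts': array([ 4.91443512e-03, -5.56694806e+01,  3.45070732e+01,  1.16493655e-02,
       -2.12120717e-04, -1.42581797e-05]), 'position': array([0.12838069, 0.53456694, 0.23071609]), 'ee_rot': array([ 1.17616698e-01,  9.93058888e-01, -5.69079840e-04, -1.82655219e-04]), 'contact_force': array([-0.0280814 , -0.70567193,  0.8228288 ]), 'wrist_torque': array([-0.00056449, -0.02860029,  0.03770229]), 'gripper_width': 0.08494318149714673}
```

View pics/scene0.png

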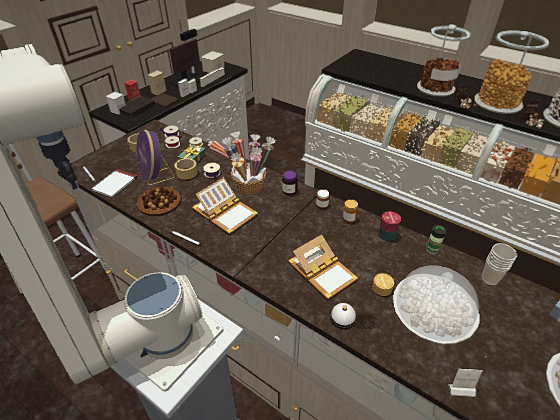

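View pics/top0.png

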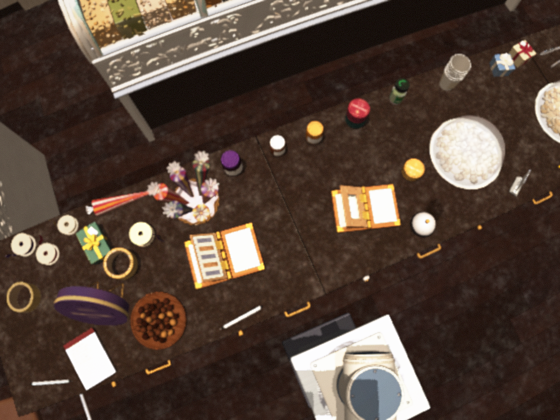

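Run:
```python
import cv2,numpy as np
a=cv2.imread("pics/top0.png")[215:295,175:275]; b=cv2.imread("pics/scene0.png")[170:240,180:270]
cv2.imwrite("pics/z1.png",cv2.resize(a,(750,600),interpolation=cv2.INTER_CUBIC))
cv2.imwrite("pics/z2.png",cv2.resize(b,(765,595),interpolation=cv2.INTER_CUBIC))
```

```text
(no output)
```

View pics/z1.png

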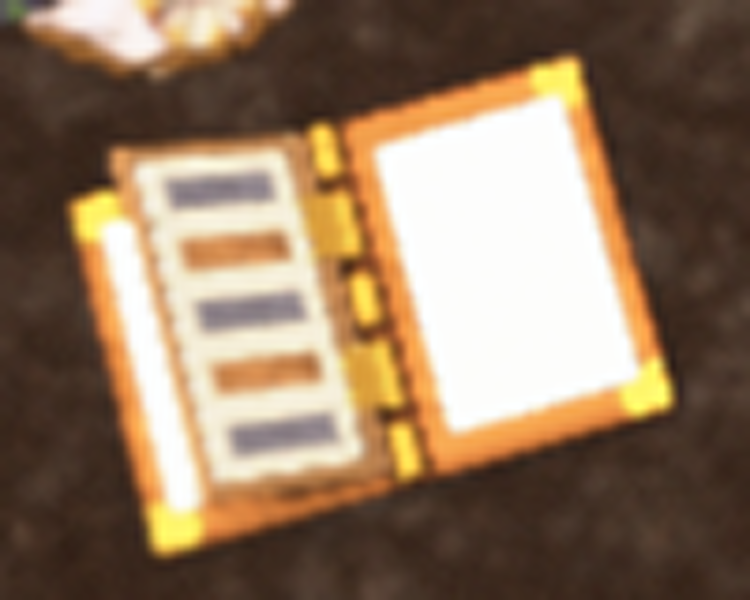

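View pics/z2.png

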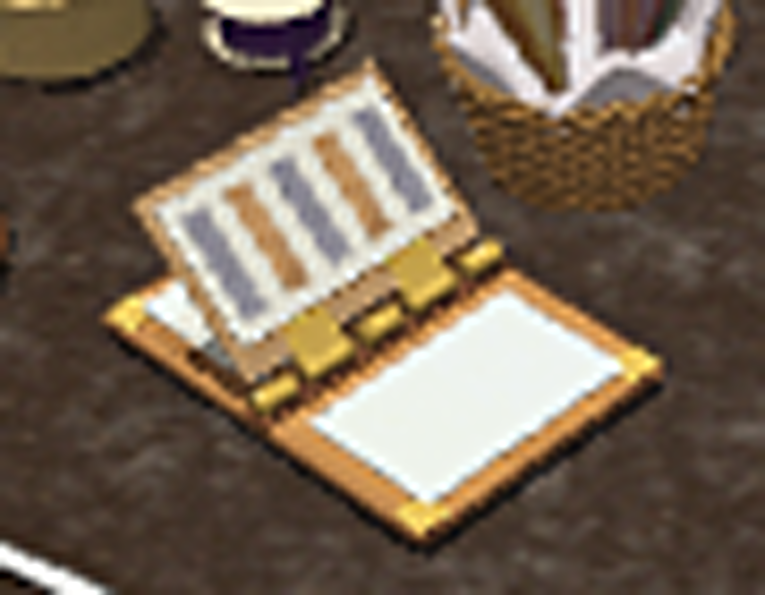

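```bash
cat > h.py <<'E'
import numpy as np,cv2
from plant import get_calibration
def ray(n,uv):
    c=get_calibration(n); p=cv2.undistortPoints(np.array([[uv]],float),c["K"],c["distortion"])[0,0]
    T=c["world_to_cam"];R=T[:3,:3]; d=R.T@np.array([p[0],-p[1],-1]); return -R.T@T[:3,3], d/np.linalg.norm(d)
def onz(n,uv,z):
    o,d=ray(n,uv); return o+d*(z-o[2])/d[2]
def tri(uv1,uv2):
    o,d=ray("top",uv1);p,e=ray("scene",uv2)
    s=np.linalg.lstsq(np.c_[d,-e],p-o,rcond=None)[0]; a=o+s[0]*d;b=p+s[1]*e
    return (a+b)/2,np.linalg.norm(a-b)
z1=lambda u,v:((u+.5)/7.5-.5+175,(v+.5)/7.5-.5+215)
z2=lambda u,v:((u+.5)/8.5-.5+180,(v+.5)/8.5-.5+170)
E
python3 - <<'E'
from h import *
np.set_printoptions(precision=4,suppress=True)
C=np.array([onz("top",z1(*p),.012) for p in[(72,197),(577,58),(672,408),(156,555)]])
D=np.array([onz("scene",z2(*p),.012) for p in[(105,318),(660,362),(425,545)]])
print(C,D)
print(np.linalg.norm(np.diff(C[[0,1,2,3,0]],axis=0),axis=1)) # TL-TR 216, TR-BR 150
ctr=C.mean(0); y=(C[0]+C[3]-C[1]-C[2]);x=C[0]+C[1]-C[2]-C[3]
print(ctr,np.degrees(np.arctan2(x[1],x[0])),np.degrees(np.arctan2(y[1],y[0]))-90, 'scene ctr',(D[0]+D[1])/2)
yaw=np.arctan2(x[1],x[0])/2+(np.arctan2(y[1],y[0])-np.pi/2)/2
R=np.array([[np.cos(yaw),-np.sin(yaw),0],[np.sin(yaw),np.cos(yaw),0],[0,0,1]])
for a,b in[((113,148),(373,62)),((215,493),(137,205))]:
    P,e=tri(z1(*a),z2(*b)); q=R.T@(P-np.r_[ctr[:2],.019]); print(P,e,q,np.hypot(q[1],q[2]),np.arctan2(q[2],q[1]))
for nm,uvs in(("jam?",(231,160)),("basket",(200,210)),("truf",(158,320)),("pen",(242,317)),('wb',(366,208))): print(nm,onz("top",uvs,.03))
E
```

```text
[[0.5953 0.3228 0.012 ]
 [0.5687 0.1094 0.012 ]
 [0.4202 0.1284 0.012 ]
 [0.4454 0.3418 0.012 ]] [[0.443  0.3367 0.012 ]
 [0.568  0.1118 0.012 ]
 [0.4173 0.1212 0.012 ]]
[0.2151 0.1497 0.2148 0.1511]
[0.5074 0.2256 0.012 ] -7.263147130892539 -6.922802907270395 scene ctr [0.5055 0.2242 0.012 ]
[0.5868 0.291  0.0909] 0.0007869886205625647 [0.0707 0.0747 0.0719] 0.1036636023267698 0.766588343460247
[0.4456 0.3014 0.0947] 0.0030502793493946863 [-0.0706  0.0676  0.0757] 0.10147354265239389 0.8417268551631787
jam? [0.7776 0.094  0.03  ]
basket [0.6624 0.2419 0.03  ]
truf [0.3987 0.4749 0.03  ]
pen [0.3132 0.242  0.03  ]
wb [ 0.4684 -0.2319  0.03  ]
```

Request:
arm_command:
  steps:
    - [[0, -53, -12, 0, 0, 0, -1], [0, -107, -23, 0, 0, 0, -2], [0, -160, -35, 0, 0, 0, -3], [0, -213, -47, 0, 0, 0, -4], [0, -267, -58, 0, 0, 0, -5], [0, -320, -70, 0, 0, 0, -6.4], [0, -373, -82, 0, 0, 0, -6.4], [0, -426, -93, 0, 0, 0, -6.4]]
  squeeze: 30

```text
time: 1.1
position: [0.5223, 0.3435, 0.2304]
ee_rot: [0.062, 0.998, -0.001, -0.0]
contact_force: [-0.2, 0.2, 0.4]
gripper_width: 0.0002
```

Request:
arm_command:
  steps:
    - [[0, 0, 0, 45, 0, 0, 0], [0, 0, 0, 90, 0, 0, 0], [0, 0, 0, 130, 0, 0, 0], [0, 0, 0, 163, 0, 0, 0], [0, 0, 0, 163, 0, 0, 0]]

```text
time: 1.72
position: [0.5206, 0.3425, 0.0648]
ee_rot: [0.062, 0.998, -0.002, -0.003]
contact_force: [0.1, 0.6, -0.0]
gripper_width: -0.0001
```

Run:
```python
from plant import monitor, snapshot
import cv2
a=snapshot("top")[195:315,155:305,::-1];b=snapshot("scene")[130:250,150:300,::-1]
cv2.imwrite("pics/c1.png",cv2.resize(cv2.vconcat([a,b]),(750,1200))[:,:] if 0 else cv2.resize(cv2.hconcat([a,b]),(800,320),interpolation=cv2.INTER_CUBIC))
s=monitor.get_state();print(s['time'],s['position'],s['contact_force'])
```

```text
1.825 [0.52239299 0.34343563 0.06818449] [-0.20697012 -0.07036063  0.49149065]
```

View pics/c1.png

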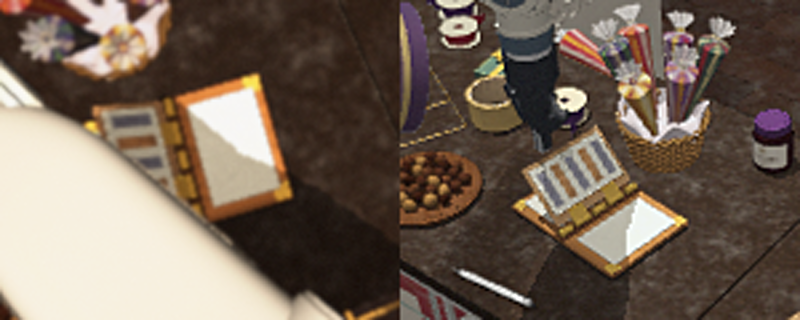

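Request:
arm_command:
  steps:
    - [[0, 0, -18, 0, 0, 0, 0], [0, 0, -30, 0, 0, 0, 0], [0, 0, -40, 0, 0, 0, 0], [0, 0, -50, 0, 0, 0, 0], [0, 0, -60, 0, 0, 0, 0], [0, 0, -70, 0, 0, 0, 0], [0, 0, -80, 0, 0, 0, 0], [0, 0, -90, 0, 0, 0, 0]]

```text
time: 2.82
position: [0.5154, 0.261, 0.0815]
ee_rot: [0.06, 0.998, 0.009, 0.008]
contact_force: [-28.9, 27.9, 108.7]
gripper_width: 0.0002
```

```bash
cat > v.py <<'E'
import sys
from plant import monitor, snapshot
import cv2
a=snapshot("top")[195:315,155:305,::-1];b=snapshot("scene")[130:250,150:300,::-1]
cv2.imwrite(f"pics/{sys.argv[1]}.png",cv2.resize(cv2.hconcat([a,b]),(800,320),interpolation=cv2.INTER_CUBIC))
s=monitor.get_state();print(s['time'],s['position'],s['contact_force'])
E
python3 v.py c2
```

```text
2.925 [0.51517618 0.25977787 0.08178435] [-27.76797596  21.85579589  98.29007822]
```

View pics/c2.png

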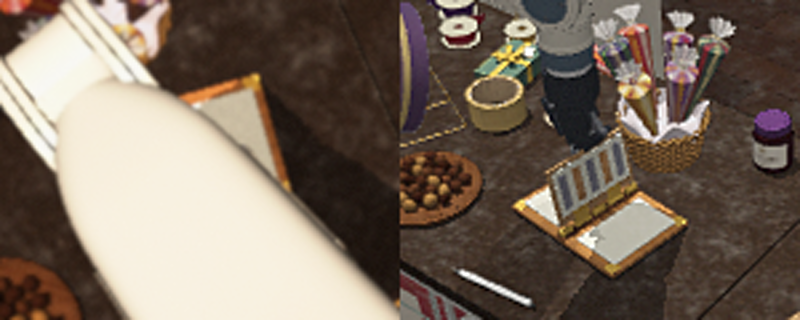

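Request:
arm_command:
  steps:
    - [[0, 0, 3, -8, 0, 0, 0], [0, 0, 6, -14, 0, 0, 0]]

```text
time: 3.18
position: [0.5162, 0.2653, 0.0984]
ee_rot: [0.061, 0.998, 0.008, 0.01]
contact_force: [-0.3, -0.8, -0.2]
gripper_width: 0.0001
```

Run:
```python
from plant import monitor, snapshot
import cv2
b=snapshot("scene")[150:230,180:280,::-1]
cv2.imwrite("pics/c3.png",cv2.resize(b,(750,600),interpolation=cv2.INTER_CUBIC))
s=monitor.get_state();print(s)
```

```text
{'time': 3.225, 'q': array([ 0.32650217,  0.36303696, -0.17792757,  1.00561957,  0.00758835,
        0.44791276]), 'dq': array([-0.00482724,  0.03123406, -0.02581478, -0.02242721, -0.00208477,
       -0.00451591]), 'joint_efforts': array([-1.33032985e-01, -6.01766753e+01,  2.99066055e+01, -1.97618972e-01,
       -9.94600123e-03, -5.35672554e-02]), 'position': array([0.51604243, 0.2653669 , 0.097786  ]), 'ee_rot': array([0.06061729, 0.99808046, 0.00808419, 0.00977692]), 'contact_force': array([-1.09296845,  1.14495511,  0.09819186]), 'wrist_torque': array([-0.00352869, -0.01648492,  0.03761816]), 'gripper_width': -6.617201493607689e-05}
```

View pics/c3.png

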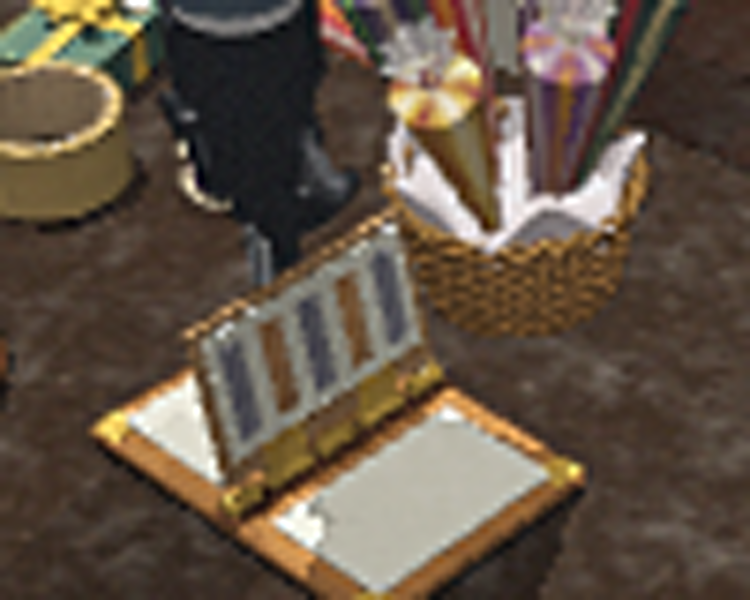

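Request:
arm_command:
  steps:
    - [[0, 0, 12, -30, 0, 0, 0], [0, 0, 25, -70, 0, 0, 0], [0, 0, 25, -90, 0, 0, -10], [0, 0, 25, -90, 0, 0, -20], [0, 0, 25, -90, 0, 0, -30], [0, 0, 25, -90, 0, 0, -40], [0, 0, 25, -90, 0, 0, -50], [0, 0, 25, -90, 0, 0, -60]]

```text
time: 4.22
position: [0.517, 0.288, 0.1866]
ee_rot: [-0.449, 0.894, 0.002, 0.011]
contact_force: [0.1, -0.8, 0.1]
gripper_width: 0.0006
```

Request:
arm_command:
  steps:
    - [[0, 0, 0, 0, 0, 0, -10], [0, 0, 0, 0, 0, 0, -20], [0, 0, 0, 0, 0, 0, -30], [0, 0, 0, 0, 0, 0, -30]]

```text
time: 4.72
position: [0.5169, 0.2872, 0.1852]
ee_rot: [-0.664, 0.748, -0.001, 0.01]
contact_force: [-0.6, -0.0, -0.6]
gripper_width: -0.0004
```

Run:
```python
from plant import monitor
from scipy.spatial.transform import Rotation as R
s=monitor.get_state();print(s['time'],s['position'],s['q'],'\n',R.from_quat(s['ee_rot']).as_matrix().round(4))
```

```text
4.725 [0.51685209 0.2872284  0.18521125] [ 0.36232629  0.33200434  0.00878755  1.22874844  0.00604546 -1.09018326] 
 [[-0.1178 -0.9929  0.0155]
 [-0.9929  0.118   0.0123]
 [-0.0141 -0.0139 -0.9998]]
```

Request:
arm_command:
  steps:
    - [[0, -8, 0, 40, 0, 0, 0], [0, -8, 0, 75, 0, 0, 0], [0, -8, 0, 95, 0, 0, 0], [0, -8, 0, 95, 0, 0, 0]]

```text
time: 5.22
position: [0.5183, 0.2956, 0.0883]
ee_rot: [-0.663, 0.749, 0.0, 0.008]
contact_force: [-0.0, -1.2, 0.2]
gripper_width: 0.0001
```

Request:
arm_command:
  steps:
    - [[0, 8, 0, 0, 0, 0, 0], [0, 16, 0, 0, 0, 0, 0], [0, 23, 0, 0, 0, 0, 0], [0, 30, 0, 0, 0, 0, 0]]

```text
time: 5.72
position: [0.5147, 0.2652, 0.0884]
ee_rot: [-0.662, 0.749, -0.0, 0.008]
contact_force: [0.4, 0.1, -0.3]
gripper_width: 0.0003
```

Request:
arm_command:
  steps:
    - [[0, 7, 0, 0, 0, 0, 0], [0, 14, 0, 0, 0, 0, 0], [0, 21, 0, 0, 0, 0, 0], [0, 28, 0, 0, 0, 0, 0]]

```text
time: 6.22
position: [0.5114, 0.2371, 0.0882]
ee_rot: [-0.662, 0.749, -0.0, 0.008]
contact_force: [-1.0, 2.0, 1.5]
gripper_width: -0.0001
```

Run:
```python
from plant import monitor, snapshot
import cv2
b=snapshot("scene")[150:230,180:280,::-1]
cv2.imwrite("pics/c4.png",cv2.resize(b,(750,600),interpolation=cv2.INTER_CUBIC))
s=monitor.get_state();print(s['position'],s['contact_force'])
```

```text
[0.51124733 0.23645593 0.08815508] [1.30494414 0.57306048 1.1495552 ]
```

View pics/c4.png

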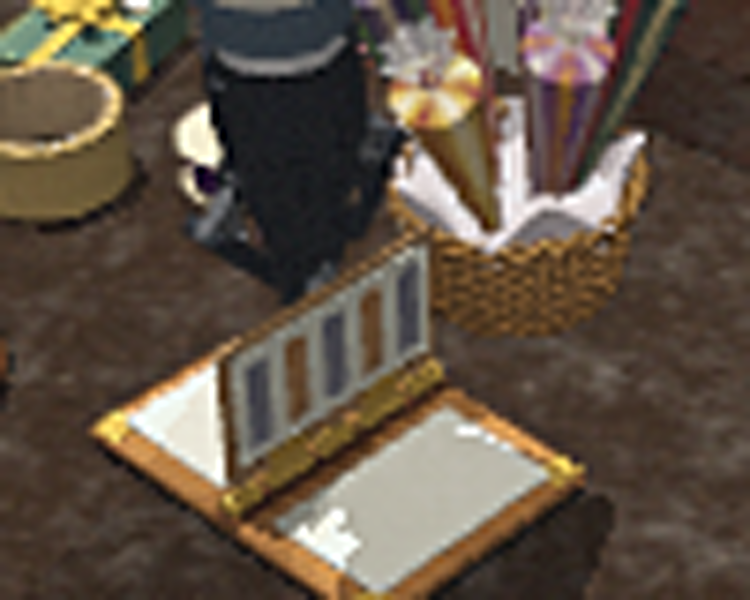

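Request:
arm_command:
  steps:
    - [[0, 9, 0, -3, 0, 0, 0], [0, 22, 0, -3, 0, 0, 0], [0, 29, 0, -2, 0, 0, 0], [0, 36, 0, -1, 0, 0, 0], [0, 43, 0, 2, 0, 0, 0], [0, 49, 0, 5, 0, 0, 0], [0, 49, 0, 5, 0, 0, 0]]

```text
time: 7.15
position: [0.5051, 0.1873, 0.0822]
ee_rot: [-0.662, 0.749, -0.0, 0.008]
contact_force: [-0.6, -0.6, 0.3]
gripper_width: -0.0004
```

Run:
```python
from plant import monitor, snapshot
import cv2
b=snapshot("scene")[150:230,180:280,::-1]
cv2.imwrite("pics/c5.png",cv2.resize(b,(750,600),interpolation=cv2.INTER_CUBIC))
s=monitor.get_state();print(s['position'],s['contact_force'])
```

```text
[0.50523566 0.18755457 0.08240705] [ 0.10379387  0.26685151 -0.24246733]
```

View pics/c5.png

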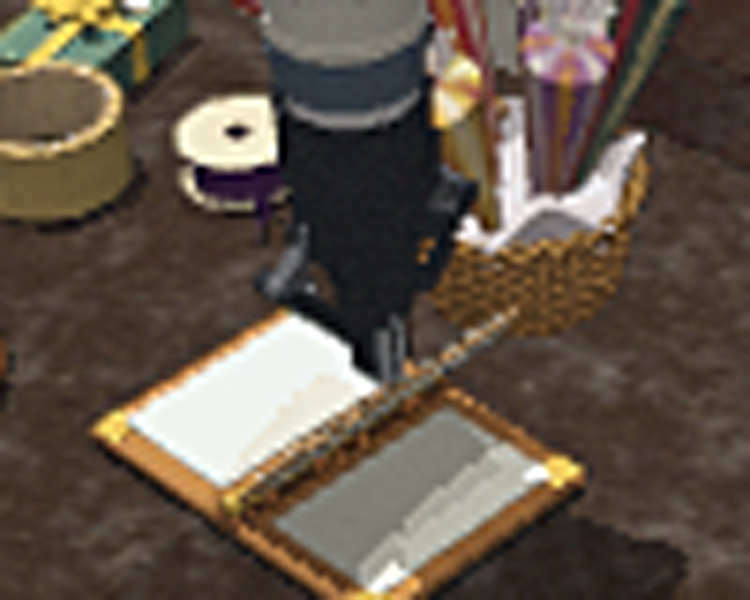

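Request:
arm_command:
  steps:
    - [[0, 6, 0, 3, 0, 0, 0], [0, 12, 0, 7, 0, 0, 0], [0, 17, 0, 12, 0, 0, 0], [0, 22, 0, 18, 0, 0, 0], [0, 28, 0, 27, 0, 0, 0], [0, 33, 0, 36, 0, 0, 0], [0, 36, 0, 46, 0, 0, 0], [0, 37, 0, 53, 0, 0, 0]]

```text
time: 8.2
position: [0.5011, 0.151, 0.0282]
ee_rot: [-0.662, 0.749, -0.0, 0.007]
contact_force: [0.3, -0.0, 0.8]
gripper_width: 0.0002
```

Request:
arm_command:
  steps:
    - [[0, 0, 0, 1, 0, 0, 0], [0, 0, 0, 2, 0, 0, 0]]

```text
time: 8.45
position: [0.5011, 0.151, 0.0261]
ee_rot: [-0.662, 0.749, -0.0, 0.007]
contact_force: [-0.3, -1.2, 0.6]
gripper_width: 0.0002
```

Request:
arm_command:
  steps:
    - [[0, 0, 0, 1, 0, 0, 0], [0, 0, 0, 2, 0, 0, 0], [0, 0, 0, 3, 0, 0, 0]]

```text
time: 8.82
position: [0.5012, 0.1511, 0.0232]
ee_rot: [-0.662, 0.749, -0.0, 0.008]
contact_force: [-0.2, 0.0, 0.2]
gripper_width: 0.0001
```

Run:
```python
from plant import monitor, snapshot
import cv2
b=snapshot("scene")[150:230,180:280,::-1]
cv2.imwrite("pics/c6.png",cv2.resize(b,(750,600),interpolation=cv2.INTER_CUBIC))
s=monitor.get_state();print(s['position'],s['contact_force'])
```

```text
[0.5012458  0.15108598 0.02311708] [ 0.03976608 -0.01187172  1.64027186]
```

View pics/c6.png

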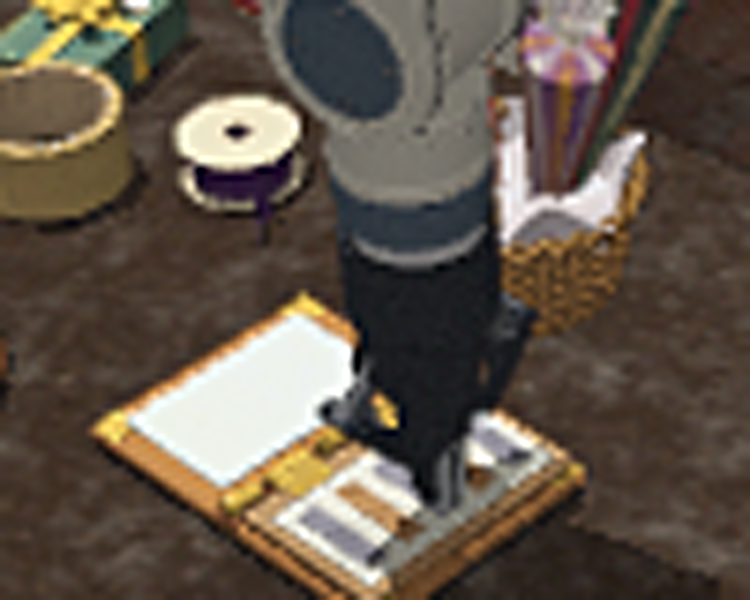

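Request:
arm_command:
  steps:
    - [[0, 0, 0, 1, 0, 0, 0], [0, 0, 0, 1, 0, 0, 0]]

```text
time: 9.12
position: [0.5013, 0.1511, 0.0229]
ee_rot: [-0.662, 0.749, -0.0, 0.008]
contact_force: [-2.7, -1.4, 9.3]
gripper_width: 0.0
```

Request:
arm_command:
  steps:
    - [[0, 0, 0, 1, 0, 0, 0], [0, 0, 0, 1, 0, 0, 0]]

```text
time: 9.38
position: [0.5013, 0.1511, 0.0229]
ee_rot: [-0.662, 0.749, -0.001, 0.008]
contact_force: [-4.8, -1.7, 12.6]
gripper_width: -0.0
```

Request:
arm_command:
  steps:
    - [[0, 0, 0, 1, 0, 0, 0], [0, 0, 0, 1, 0, 0, 0]]

```text
time: 9.62
position: [0.5013, 0.1511, 0.0228]
ee_rot: [-0.662, 0.749, -0.001, 0.008]
contact_force: [-5.5, -1.8, 15.0]
gripper_width: -0.0003
```

Request:
arm_command:
  steps:
    - [[0, 0, 0, -10, 0, 0, 0], [0, 0, 0, -40, 0, 0, 0], [0, 0, 0, -90, 0, 0, 0], [0, 0, 0, -140, 0, 0, 0], [0, 50, 0, -180, 0, 0, 0], [0, 100, 0, -190, 0, 0, 0], [0, 150, 0, -190, 0, 0, 0], [0, 150, 0, -190, 0, 0, 0]]

```text
time: 10.62
position: [0.48, -0.0021, 0.2117]
ee_rot: [-0.661, 0.751, -0.001, 0.009]
contact_force: [-0.2, 0.3, 0.1]
gripper_width: -0.0001
```

Run:
```python
from plant import monitor, snapshot
import cv2
for n in("scene","top"):
    im=snapshot(n)[:,:,::-1]; cv2.imwrite(f"pics/{n}9.png",im)
    if n=="scene": b=im[150:230,180:280]
    else: a=im[205:305,165:290]
cv2.imwrite("pics/c9.png",cv2.resize(b,(750,600),interpolation=cv2.INTER_CUBIC))
cv2.imwrite("pics/d9.png",cv2.resize(a,(750,600),interpolation=cv2.INTER_CUBIC))
s=monitor.get_state();print(s['position'],s['contact_force'])
```

```text
[4.80229319e-01 1.92767986e-04 2.11438036e-01] [ 0.36249354  0.21872748 -0.17799268]
```

View pics/c9.png

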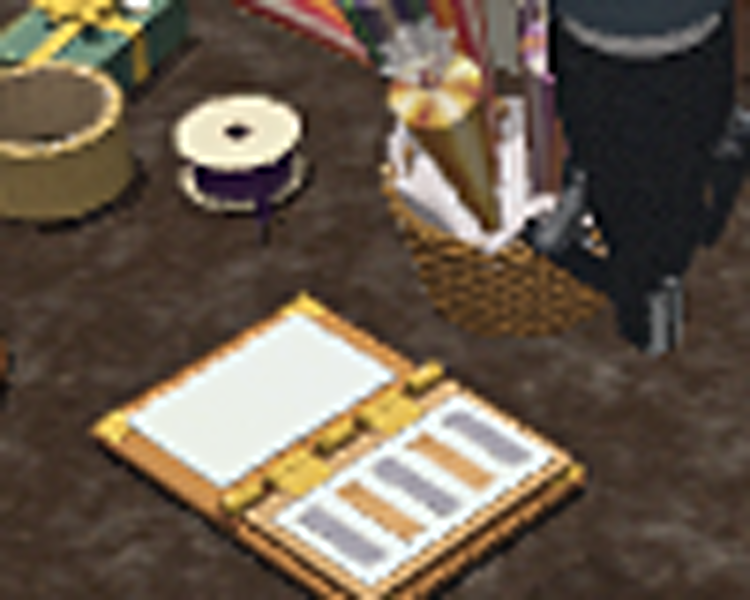

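View pics/top9.png

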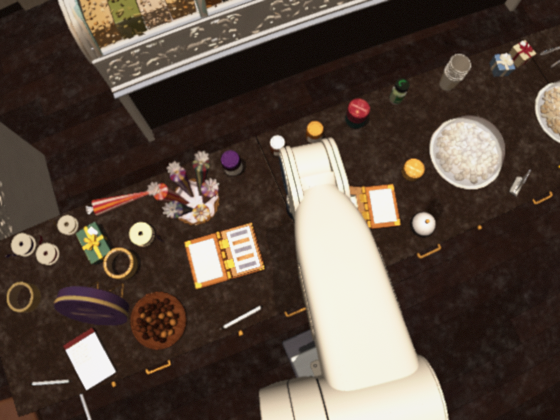

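View pics/scene9.png

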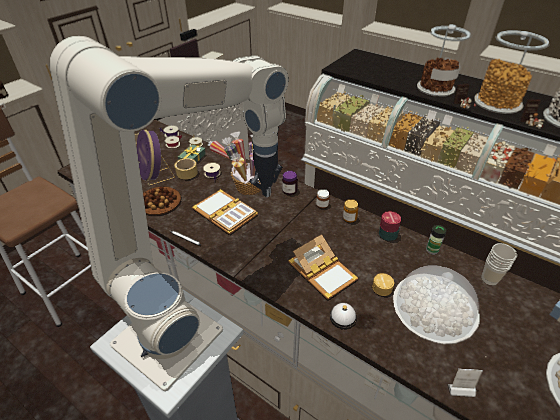

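```bash
python3 -c "
from plant import job; print(job.sign_off())"
```

```text
the job is handed in; nothing more can be done
None
```

I turned the solid leaf flat onto the right half of its book, pushing only with the shut fingers, and handed the job in at about 10.7 s.

- **Leaf:** I pressed it down until the fingertips stopped at 23 mm above the counter, the height of a flat leaf's upper face, with 9 to 15 N. It stayed down after I backed off.
- **Surroundings:** The book's left corner was at the same pixel before and after. By eye, the windowed leaf and the bystanders look unchanged.
- **What went wrong:** On the first push a finger knuckle caught on the leaf's edge and the wrist force read about 109 N, close to the 120 N limit. I backed off, turned the tool 90° and finished with readings of no more than 15 N. If that knuckle counts as part of the gripper's body, the contact would have passed the 40 N limit. Forces are only read at the end of each call, so I can't rule out a slightly higher peak in between.

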